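# Select rim buffing on the pot polishing machine and start it

### The arm

A 6-joint arm with a two-finger parallel gripper is mounted at the origin on the work surface. World frame = base frame: x ahead of the robot, y to its left, z up, the work surface at z = 0. Lengths are in mm, angles in rad, forces in N, time in s.
With the tool pointing down it reaches from about 400 to 825 mm from the base axis. Payload 7 kg.
Tool frame: the origin (TCP) lies at the very end of the fingers, on their centre line; the grasp point (between the pads) lies ctrl.grasp_offset behind it (ctrl.grasp_offset is the distance from the TCP to the grasp point, in mm); z points along the fingers, y is the direction in which the jaws open and shut (so a half turn about z gives the same grasp; the last joint's range is limited). The gripper opens to 85 mm and grips with 20 to 120 N. Pads are 22 mm wide; open, the fingers measure 114 mm over their backs; the gripper's body (76 mm by 85 mm) begins 54 mm behind the grasp point. The pads swing forward as they close: fully open they stand 13 mm farther back than shut.
Start: joints at [1.515, 0.359, 0.012, 0, -1.224, -0.288], TCP at [227.528, 635.473, 231.302] pointing down, gripper open.
Joint ranges: [-3.07, 3.07], [-1.43, 2.12], [-1.02, 1.25], [-3.03, 1.67], [-3.05, -0], [-3.03, 3.03]. Speed limits (rad/s): [2.39, 2.39, 3.01, 3.14, 3.14, 3.14].

### API

Orientations are given as a unit quaternion [x, y, z, w].
In Python, from cell import status, viewer, ctrl gives the robot as it stands. The module is installed in compiled form; this text tells all that it offers.
- The arm moves only by the shell command python3 -m handwheel 'ROWS'. ROWS is JSON, a list of rows, each a list of 5 numbers: the shift along the tool's x, y, z in m, then the turn about the tool's z in rad, then the closure, from 0 (fully open) to 1 (shut). A call has 1 to 20 rows; each row is the pose to reach, as a shift and turn from the pose commanded when the call began, along the tool's axes at that moment; what a row does not reach only later rows make up. A row lasts 1/10 s, in which the tool goes at most 50 mm and 8.59 degrees, less where a joint would pass 70% of its speed; a pose out of reach is approached as far as the arm can. A call with a gripper value outside its range is refused whole. The fingers move at their own pace and stop on an object; the grip force is fixed at half the most. Time passes only in rows, so rows that repeat a pose let the fingers close. It gives the time, the measured TCP pose, the force and the opening at its end, in the units of the state.
- status.state(): the state, without advancing time (a new reading comes with each control period).
- viewer.read_camera(name): name is "scene" or "top" or "wrist"; returns a dict with "color" (420x560x3 uint8, red, green, blue), "camera_matrix" (3x3 intrinsics, pixels), "rvec" (rotation vector, rad) and "tvec" (3), from world to camera coordinates, as OpenCV has them. Camera axes: x right, y down, z forward; pixel columns grow to the right and rows downward; lengths in mm; the calibration is good to about 2 mm. A picture is of the moment at which its call begins. There is no depth.
- ctrl.hand_in(): hands the job in, once; it reports no verdict.
The state is a dict: "time_s": time; "joint_pos": joint angles; "joint_velocities": joint speeds; "tau": joint torques, N m; "eef_pos": TCP position; "ee_rot": TCP orientation; "contact_force": force on the tool from outside, world axes, zero at the start; "ft_torque": the same for the moment, N m; "width": finger opening in mm.
Only numpy, scipy, OpenCV 4.12 (cv2) and the standard library are available. Lean on these libraries where they do the work, as an engineer would, in place of code of your own. Each camera call takes 0.05 s, during which the arm holds its last target. There are 200 camera calls.

### The job

Set the polishing machine to rim buffing: push the selector's upright tab sideways, click by click, until its pointer rests at the label with the raised ring; only then press the round start button fully down and let it spring back up. Push with closed fingertips or the outside of a finger, never pinch the tab, do not press the button before the selector is set, and leave the pots and other things around where they stand.

Things in the scene. Friction and masses are not known exactly. Their poses are not given: they have to be found in the camera images.
- console: Green-painted steel box on the table, 270 (x) x 330 (y) x 70 mm high, fixed. Origin at the centre of its underside, z up. Its top carries the selector, four label discs in an arc on its -x side and the start button.
- selector_axis (a point): Point on the selector's vertical turning axis, at the level of the console's top face (70 mm above the table), at (55, 0, 70) mm in the console's frame. The selector's round aluminium disc here is 110 mm across and rises 17 mm above the console's top; a small hub on it reaches 25 mm.
- selector (a joint): Selector angle, rad, growing anticlockwise from above; range -0.85 to 1.55. It clicks into rest positions -0.7, 0, 0.7 and 1.4 and starts near 0 (the blank disc). At value q the pointer lies along the console's -x axis turned anticlockwise by q - 0.35. The hump halfway between two positions takes about 4 to 5 N at the tab; past it the selector springs on into the next one by itself.
- selector_tab (a point): Centre of the selector's upright black tab: a plate 22 mm long radially, 14 mm thick across (the direction it is pushed), 40 mm high, centred 88 mm from the axis and 25 mm above the console's top (it spans 5 to 45 mm above it). An arm 12 mm wide under it (top 13 mm above the console's top) joins it to the disc.
- selector_aim (a point): The spot the pointer aims at: on the line from the axis through the tab, 135 mm from the axis, moving with the selector. In a rest position it lies over the centre of a label disc.
- label_ring_mid (a point): Centre of the label with the raised ring (32 mm across), THE TARGET: a black disc 40 mm across lying on the console's top, brass sign raised 3 mm, 135 mm from the selector axis, at the rest position -0.7, 0.7 or 1.4.
- label_cross_mid (a point): Centre of the label with a raised cross, otherwise the same; at another of those three rest positions.
- label_bar_mid (a point): Centre of the label with a single raised straight bar, otherwise the same; at the third. A fourth, blank disc marks rest position 0.
- start (a joint): Travel of the start button in m: 0 up, 0.008 fully down; a spring needs about 5 N to push it fully down and returns it.
- start_top (a point): Centre of the top of the start button: a black round cap 36 mm across in a grey housing on the console's top, at (95, 115) mm in the console's frame, pressed straight down.
- tumbler: Loose brass cup, 54 mm across, 75 mm high, standing on the console near its far right corner, about (95, -115) mm in the console's frame. Leave it. Origin under its centre.
- pot_a: Loose copper pot, 110 mm across, 100 mm high, on the table left (+y) of the console. Leave it. Origin under its centre.
- pot_b: Loose copper pot, 100 mm across, 90 mm high, on the table right (-y) of the console. Leave it. Origin under its centre.
- buff: Loose grey buffing wheel lying on the table to the right, 100 mm across, 27 mm high. Leave it.
- compound_bar: Loose red-brown bar of polishing compound, 110 x 45 x 35 mm, on the table to the left. Leave it.
- flange: Loose steel ring, 90 mm across, 20 mm high, on the table to the left. Leave it.
- wrench: Loose steel wrench lying on the table beyond the console. Leave it.

How it is judged:
By the outcome, as a careful person would: the job done as asked, in the order asked, and still so for the second after the job is handed in, with the robot touching nothing.
It also fails if it takes over 58 s, if anything falls off the work surface, if the arm or the gripper's body presses on something with over 40 N, if the wrist force passes 120 N, or if a joint passes its speed limit or range.

## Working session

There is one attempt and no reset: what is moved stays moved. The work goes in short steps, Python scripts to look and compute and a shell command to move; the robot and the scene stay as the last step left them, time stands still between calls to the robot, and variables do not carry over. Pictures are saved under pics/ and viewed, about 8 in all and at most 12, crops included, and the job is handed in when it is done.

```bash
mkdir -p pics
cat > h.py <<'E'
import numpy as np,cv2
from cell import status,viewer,ctrl
def cam(n,save=None):
    d=viewer.read_camera(n)
    if save: cv2.imwrite('pics/'+save,cv2.cvtColor(d['color'],cv2.COLOR_RGB2BGR))
    return d
def ray(d,uv,z):
    R,_=cv2.Rodrigues(np.array(d['rvec'],float)); t=np.array(d['tvec'],float).reshape(3)
    c=-R.T@t; v=R.T@np.linalg.inv(np.array(d['camera_matrix']))@np.array([uv[0],uv[1],1.])
    return c+v*(z-c[2])/v[2]
def proj(d,p):
    return cv2.projectPoints(np.array(p,float).reshape(-1,1,3),np.array(d['rvec'],float),np.array(d['tvec'],float),np.array(d['camera_matrix'],float),None)[0].reshape(-1,2)
E
python3 - <<'E'
from h import *
import pickle
T=cam('top','top0.png');S=cam('scene','scene0.png')
pickle.dump((T,S),open('c0.pkl','wb'))
print(status.state())
a=cv2.imread('pics/top0.png')
hsv=cv2.cvtColor(a,cv2.COLOR_BGR2HSV)
m=cv2.inRange(hsv,(40,60,30),(95,255,255))
cs,_=cv2.findContours(m,cv2.RETR_EXTERNAL,cv2.CHAIN_APPROX_SIMPLE)
c=max(cs,key=cv2.contourArea);print(cv2.contourArea(c),cv2.minAreaRect(c))
for p in cv2.boxPoints(cv2.minAreaRect(c)):print(p,ray(T,p,70))
E
```

```text
{'time_s': 0.1, 'joint_pos': array([ 1.51512886e+00,  3.59310880e-01,  1.11789385e-02, -3.13306074e-04,
       -1.22407476e+00, -2.88106368e-01]), 'joint_velocities': array([-0.00119774, -0.00064393,  0.00099331, -0.00030865,  0.0017643 ,
        0.00076953]), 'tau': array([-1.72923028e-03, -5.84763265e+01,  2.94110155e+01,  6.95447445e+00,
       -3.15387748e-03,  9.51819487e-06]), 'eef_pos': array([227.3792093 , 635.1152582 , 230.47171979]), 'ee_rot': array([ 9.85254400e-01, -1.71094269e-01, -6.45273509e-05,  7.17512098e-04]), 'contact_force': array([-0.14232535, -0.38109364,  0.37091343]), 'ft_torque': array([0.00874809, 0.01494849, 0.00044343]), 'width': 85.41131223555298}
9650.0 ((154.39874267578125, 60.076805114746094), (52.80177688598633, 189.71102905273438), 88.521728515625)
[58.89371 36.13177] [957.68925795 509.55645696  70.        ]
[248.5416    31.237637] [959.17622367  86.92522     70.        ]
[249.90378   84.021835] [839.08896849  86.21450895  70.        ]
[60.25589 88.91597] [837.74160495 505.70534087  70.        ]
```

View pics/top0.png

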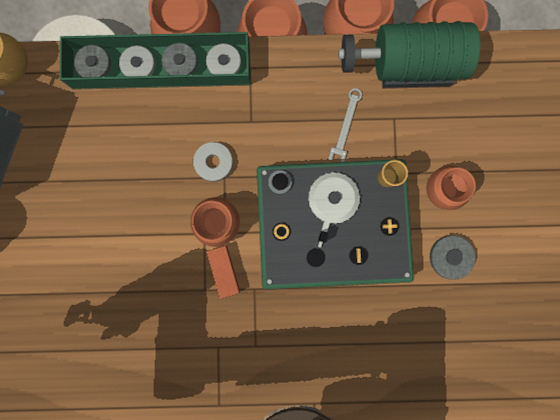

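View pics/scene0.png

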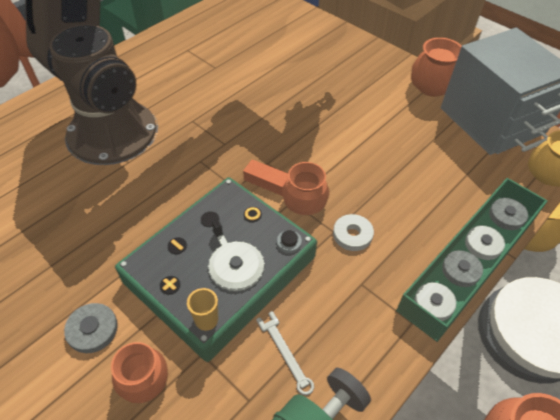

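Top view: the ring label is at px (281,232), blank at (316,258), bar at (358,256), cross at (390,226), button at (280,182) and tab near (322,237). The ring is therefore at q = -0.7, one clockwise click away, pushing the tab toward +y. Next I fit the console pose.

Run:
```python
from h import *
import pickle
T,S=pickle.load(open('c0.pkl','rb'))
img={}
def brass(d,c,r=13):
    h=cv2.cvtColor(d['color'],cv2.COLOR_RGB2HSV); m=cv2.inRange(h,(12,90,90),(35,255,255))
    k=np.zeros_like(m);cv2.circle(k,c,r,255,-1);ys,xs=np.nonzero(m&k)
    return np.array([(xs.min()+xs.max())/2,(ys.min()+ys.max())/2])
def lab(q):
    a=q-0.35; return [55-135*np.cos(a),-135*np.sin(a)]
for n,d,pts in(('top',T,[(281,232),(358,256),(390,226)]),('scene',S,[(253,214),(177,245),(170,284)])):
    uv=[brass(d,p,12) for p in pts]
    W=np.array([ray(d,u,75)[:2] for u in uv]); L=np.array([lab(-.7),lab(.7),lab(1.4)])
    lc,wc=L.mean(0),W.mean(0); U,_,V=np.linalg.svd((L-lc).T@(W-wc)); R=(U@V).T; t=wc-R@lc
    print(n,np.round(W,1).tolist(),'yaw',np.arctan2(R[1,0],R[0,0]),'t',t,'res',np.round(L@R.T+t-W,1).tolist())
    f=lambda p:np.round(R@np.array(p)+t,1)
    print('axis',f([55,0]),'btn',f([95,115]))
    for q in(0,-.35,-.7):
        a=q-.35;print(q,'tab',f([55-88*np.cos(a),-88*np.sin(a)]))
    b=f([95,115]);print('btn px',proj(d,[*b,85]), 'tabtop px',proj(d,[*f([55-88*np.cos(-.35),88*np.sin(.35)]),115]))
```

```text
top [[511.4, 25.1], [457.0, -139.4], [517.8, -208.5]] yaw 0.027925227956911682 t [526.99287175 -91.24534959] res [[0.2, 0.3], [-0.5, -0.2], [0.3, -0.2]]
axis [582.  -89.7] btn [618.7  26.4]
0 tab [498.5 -61.9]
-0.35 tab [513.1 -34.9]
-0.7 tab [536.1 -14.6]
btn px [[279.25731706 181.56008077]] tabtop px [[323.10615748 236.38131047]]
scene [[513.6, 22.1], [457.1, -141.4], [518.4, -211.1]] yaw 0.019706022811810827 t [528.11126383 -94.04138383] res [[0.0, 0.7], [0.1, -0.4], [-0.2, -0.3]]
axis [583.1 -93. ] btn [620.8  22.8]
0 tab [499.9 -64.4]
-0.35 tab [514.7 -37.6]
-0.7 tab [537.8 -17.5]
btn px [[288.780999   238.94706811]] tabtop px [[216.35460469 222.33423804]]
```

```bash
python3 -m handwheel '[[0.12,0.15,0,0,1],[0.25,0.30,0,0,1],[0.49,0.605,0,0,1],[0.49,0.605,0,0,1],[0.49,0.605,0,0,1],[0.49,0.605,0,0,1],[0.49,0.605,0,0,1],[0.49,0.605,0,0,1],[0.49,0.605,0,0,1],[0.49,0.605,0,0,1],[0.49,0.605,0,0,1],[0.49,0.605,0,0,1],[0.49,0.605,0,0,1],[0.49,0.605,0,0,1],[0.49,0.605,0,0,1],[0.49,0.605,0,0,1],[0.49,0.605,0,0,1],[0.49,0.605,0,0,1],[0.49,0.605,0,0,1],[0.49,0.605,0,0,1]]'
python3 - <<'E'
from h import *
from scipy.spatial.transform import Rotation as R
s=status.state(); M=R.from_quat(s['ee_rot']).as_matrix(); print(s['eef_pos'],M.round(3).tolist(),s['width'],ctrl.grasp_offset)
ax=np.array([582.5,-91.3]);y=.024
for q,g in((0,38),(0,21.5),(-.2,21.5),(-.35,21.5),(-.45,21.5)):
    a=np.pi+y+q-.35; r=np.array([np.cos(a),np.sin(a)]); t=np.array([r[1],-r[0]])
    p=np.r_[ax+88*r-g*t,90]; print(q,g,p.round(1),'tool shift',(M.T@(p-s['eef_pos'])).round(1),'tang',t.round(2))
E
```

```text
time_s: 2.1
eef_pos: [484.7, -98.4, 231.4]
ee_rot: [0.985, -0.17, 0.0, -0.0]
contact_force: [0.2, -0.2, 0.1]
width: -0.2
[484.73817278 -98.40626132 231.43047171] [[0.942, -0.336, 0.0], [-0.336, -0.942, 0.0], [0.0, -0.0, -1.0]] -0.2335788828763622 18.700000000000003
0 38 [487.  -99.1  90. ] tool shift [  2.3  -0.  141.4] tang [0.32 0.95]
0 21.5 [492.2 -83.5  90. ] tool shift [  2.  -16.5 141.4] tang [0.32 0.95]
-0.2 21.5 [495.6 -65.7  90. ] tool shift [ -0.8 -34.4 141.4] tang [0.5  0.86]
-0.35 21.5 [500.4 -53.   90. ] tool shift [ -0.5 -48.  141.4] tang [0.63 0.78]
-0.45 21.5 [504.6 -45.   90. ] tool shift [  0.8 -56.9 141.4] tang [0.7  0.71]
```

```bash
python3 -m handwheel '[[0.002,0.0,0.04,0,1],[0.002,0.0,0.08,0,1],[0.002,0.0,0.11,0,1],[0.002,0.0,0.13,0,1],[0.002,0.0,0.141,0,1],[0.002,0.0,0.141,0,1],[0.002,0.0,0.141,0,1]]'
python3 - <<'E'
from h import *
a=cv2.resize(cam('scene')['color'][150:310,110:330],None,fx=2.5,fy=2.5); b=cv2.resize(cam('top')['color'][140:300,240:420],None,fx=2,fy=2.5)
cv2.imwrite('pics/p1.png',cv2.cvtColor(cv2.resize(np.hstack([a,b]),(800,350)),cv2.COLOR_RGB2BGR))
E
```

```text
time_s: 2.8
eef_pos: [487.5, -99.5, 91.2]
ee_rot: [0.985, -0.171, 0.001, -0.0]
contact_force: [1.2, 0.1, 0.8]
width: -0.1
```

View pics/p1.png

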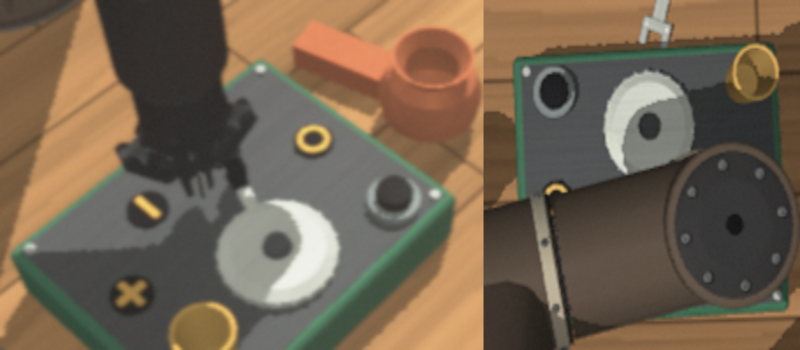

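The scene crop shows the closed fingertips at (200,185), beside the tab at (237,172) on its bar side and clear of it. Now I push along tool -y, turning with the tab.

```bash
python3 -m handwheel '[[0,-0.005,0,0,1],[0,-0.01,0,0,1],[0,-0.014,0,0.0,1],[0,-0.018,0,0.03,1],[-0.001,-0.022,0,0.08,1],[-0.002,-0.026,0,0.12,1],[-0.002,-0.030,0,0.16,1],[-0.002,-0.034,0,0.2,1]]'
python3 -m handwheel '[[0.0,-0.003,0,0.04,1],[0.001,-0.006,0,0.08,1],[0.002,-0.009,0,0.11,1]]'
```

```text
time_s: 3.7
eef_pos: [495.7, -67.4, 90.4]
ee_rot: [0.963, -0.269, -0.001, 0.001]
contact_force: [-3.1, -2.9, 3.2]
width: -0.1
time_s: 4.0
eef_pos: [500.8, -60.8, 89.7]
ee_rot: [0.947, -0.322, -0.002, 0.001]
contact_force: [-3.5, -1.7, 0.4]
width: 0.3
```

```bash
python3 -m handwheel '[[0,-0.004,0,0.03,1],[0,-0.008,0,0.06,1],[0,-0.012,0,0.09,1],[0,-0.014,0,0.1,1]]'
python3 - <<'E'
from h import *
a=cv2.resize(cam('scene')['color'][150:310,110:330],None,fx=2.5,fy=2.5)
cv2.imwrite('pics/p2.png',cv2.cvtColor(a,cv2.COLOR_RGB2BGR))
E
```

```text
time_s: 4.4
eef_pos: [511.6, -49.1, 90.4]
ee_rot: [0.93, -0.368, 0.0, -0.0]
contact_force: [-0.2, -0.3, 0.5]
width: -0.4
```

View pics/p2.png

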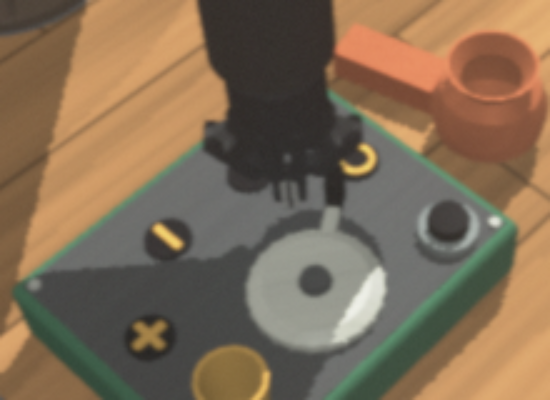

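The force dropped to zero and the tab now sits ahead of the finger, near the ring (335,185). I retreat, move up over the button, and check before pressing.

```bash
python3 -m handwheel '[[0,0.005,0,0,1],[0,0.006,-0.02,0,1],[0,0.006,-0.05,0,1],[0,0.006,-0.08,0,1],[0,0.006,-0.09,0,1],[0.01,-0.03,-0.09,0,1],[0.02,-0.07,-0.09,0,1],[0.029,-0.11,-0.09,0,1],[0.029,-0.128,-0.09,0,1],[0.029,-0.128,-0.09,0,1],[0.029,-0.128,-0.09,0,1]]'
python3 - <<'E'
from h import *
from scipy.spatial.transform import Rotation as R
d=cam('scene');a=cv2.resize(d['color'][120:310,110:330],None,fx=2.5,fy=2.5)
cv2.imwrite('pics/p3.png',cv2.cvtColor(a,cv2.COLOR_RGB2BGR))
s=status.state();M=R.from_quat(s['ee_rot']).as_matrix();print(M.T@(np.array([620,24.6,95])-s['eef_pos']))
ax=np.array([583.1,-93.,0])
for q in(-.7,-.35):
    a=np.pi+.02+q-.35;print(q,(proj(d,ax+88*np.array([np.cos(a),np.sin(a),0])+[0,0,115])-[110,120])*2.5)
E
```

```text
time_s: 5.55
eef_pos: [619.1, 23.8, 179.4]
ee_rot: [0.93, -0.368, -0.001, 0.0]
contact_force: [-0.6, -0.8, -0.2]
width: 0.3
[ 0.09731879 -1.53874771 84.79692599]
-0.7 [[339.69176688 248.22611598]]
-0.35 [[302.31812786 246.83509065]]
```

View pics/p3.png

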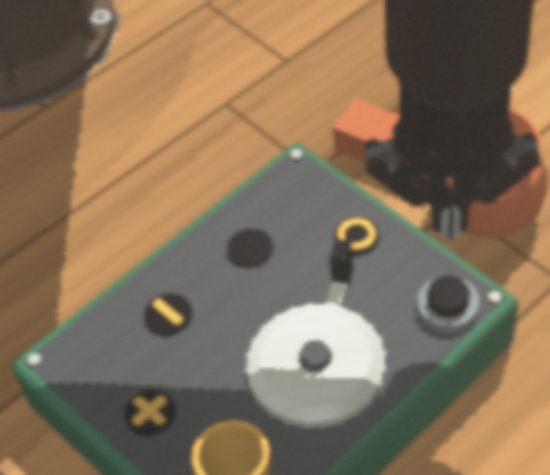

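The tab top is at (341,247) and the prediction for q = -0.7 was (340,248), so the pointer is on the ring. Now the button, descending gently.

```bash
python3 -m handwheel '[[0,-0.0015,0.03,0,1],[0,-0.0015,0.055,0,1],[0,-0.0015,0.068,0,1],[0,-0.0015,0.074,0,1],[0,-0.0015,0.074,0,1]]'; python3 -m handwheel '[[0,0,0.003,0,1],[0,0,0.005,0,1],[0,0,0.005,0,1]]'
```

```text
time_s: 6.1
eef_pos: [620.7, 24.7, 106.2]
ee_rot: [0.93, -0.368, -0.0, 0.0]
contact_force: [-0.6, -0.5, -0.7]
width: 0.2
time_s: 6.4
eef_pos: [621.3, 25.2, 101.7]
ee_rot: [0.93, -0.368, 0.0, -0.0]
contact_force: [-1.2, -0.8, -0.3]
width: 0.1
```

```bash
python3 -m handwheel '[[0,0,0.003,0,1],[0,0,0.005,0,1],[0,0,0.005,0,1]]'; python3 -m handwheel '[[0,0,0.002,0,1],[0,0,0.003,0,1],[0,0,0.003,0,1]]'; python3 -m handwheel '[[0,0,0.002,0,1],[0,0,0.003,0,1],[0,0,0.003,0,1]]'
```

```text
time_s: 6.7
eef_pos: [620.8, 25.0, 95.9]
ee_rot: [0.93, -0.368, -0.0, 0.0]
contact_force: [0.6, -0.5, -0.1]
width: -0.2
time_s: 7.0
eef_pos: [621.2, 25.1, 93.3]
ee_rot: [0.93, -0.368, 0.0, -0.0]
contact_force: [0.6, 0.1, 1.6]
width: -0.1
time_s: 7.3
eef_pos: [621.3, 25.1, 90.4]
ee_rot: [0.93, -0.368, 0.0, -0.0]
contact_force: [0.1, -0.3, 3.9]
width: -0.1
```

```bash
python3 -m handwheel '[[0,0,0.002,0,1],[0,0,0.003,0,1],[0,0,0.003,0,1]]'; python3 -m handwheel '[[0,0,0.001,0,1],[0,0,0.002,0,1],[0,0,0.002,0,1]]'
```

```text
time_s: 7.6
eef_pos: [621.2, 25.1, 87.4]
ee_rot: [0.93, -0.368, 0.0, -0.0]
contact_force: [0.5, -0.5, 4.3]
width: -0.1
time_s: 7.9
eef_pos: [621.3, 25.1, 86.1]
ee_rot: [0.93, -0.368, 0.0, -0.0]
contact_force: [-2.1, 1.5, 9.0]
width: -0.3
```

```bash
python3 -m handwheel '[[0,0,0.001,0,1],[0,0,0.001,0,1],[0,0,0.001,0,1]]'
```

```text
time_s: 8.2
eef_pos: [621.3, 25.1, 85.9]
ee_rot: [0.93, -0.368, 0.001, -0.0]
contact_force: [-3.7, 0.7, 15.6]
width: 0.6
```

Hard stop: the force rises to 15.6 N with almost no further travel. I release, lift clear and check.

```bash
python3 -m handwheel '[[0,0,-0.005,0,1],[0,0,-0.015,0,1],[0,0,-0.04,0,1],[0,0,-0.08,0,1],[0,0,-0.12,0,1],[0,0,-0.15,0,1],[0,0,-0.15,0,1],[0,0,-0.15,0,1]]'
python3 - <<'E'
from h import *
d=cam('scene','p4.png');print(status.state()['contact_force'])
E
```

```text
time_s: 9.0
eef_pos: [620.8, 25.2, 234.7]
ee_rot: [0.93, -0.368, 0.0, -0.0]
contact_force: [-0.3, 0.4, -0.5]
width: 0.1
[ 0.00057928  0.09238321 -0.51923669]
```

View pics/p4.png

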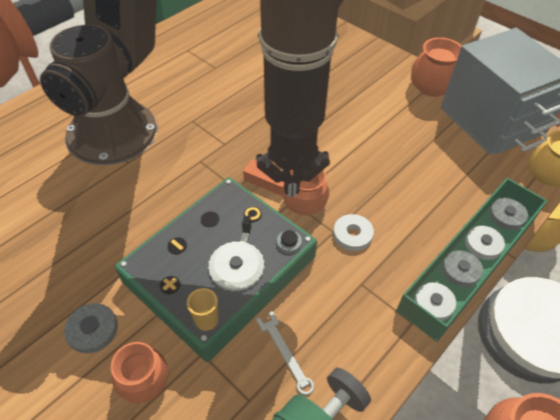

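The pointer is at the ring (252,214), the button at (289,239) is up again, and everything else stands where it was, so I hand in.

```bash
python3 -c "from cell import ctrl; print(ctrl.hand_in())"
```

```text
the job is handed in; nothing more can be done
None
```

The selector is set to rim buffing: one click clockwise took it from the blank disc to the ring label at -0.7, pushed with the closed fingertips. After that I pressed the start button to its hard stop and let it spring back. The job is handed in, at about 9 s on the robot's clock.

- **Selector:** before I pressed the button, the tab was within about 1 px of where it should be for -0.7. The last picture still shows the pointer at the ring.
- **Button:** contact came at about z = 95 mm and the stop at about 86 mm. Force rose to 15.6 N with almost no further travel. The last picture shows the cap up again.
- **Surroundings:** the pots, cup and other loose things look unmoved in the last picture, judged by eye. The lifted gripper hides part of pot_a and the compound bar.
- **Disagreement:** the top and scene cameras put the console up to about 3 mm apart, so I used the average. No checks failed.

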